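# Slide the coffee scale into the pour-over stand

### The job

Get the pour-over station ready: push the flat coffee scale along the worktop, between the legs of the dripper stand, until its square weighing plate is centred under the dripper, with the scale square to the stand and its display strip still on the side it went in from, facing you. Only push it with the fingers: do not lift or tip it, and leave the espresso cup, the dosing cup and the scoop where they are.

Things in the scene. Friction and masses are not known exactly. Their poses are not given: they have to be found in the camera images.
- scale: Flat black coffee scale with a pale weighing plate, loose, about 0.36 kg, 130 (x) x 104 (y) x 20 mm. Origin: centre of its underside (reads z = -2 mm), z up. Its x axis points from the display strip (the end nearer the robot at the start) to the weighing plate. It starts in front of the stand, turned up to 0.35 rad and up to 45 mm to one side of the stand's centre line.
- display_edge (a point): Middle of the scale's near upright face (display end), at x = -65 mm of the scale, 8 mm above the worktop; axes as the scale's. The far face is at x = +65 mm, the side faces at y = -52 and +52 mm; all four are upright and reach from the worktop up to 16 mm.
- plate_centre (a point): Centre of the scale's weighing plate (90 x 94 mm), on its upper face 18 mm above the worktop; it lies 17 mm along the scale's x axis from the scale's origin. Axes as the scale's.
- stand: Pour-over stand, screwed down: a dark wooden board on two leg loops of 10 mm round steel rod, with a white ceramic dripper on it. Origin: on the worktop straight under the dripper; z up; x is the way the scale goes in, away from the robot; turned by at most 0.2 rad. Each loop has upright rods at x = -32 and +32 mm, joined by a rod along the worktop.
- gap_mouth (a point): Middle of the gap between the two front uprights, 10 mm above the worktop, 32 mm in front of the stand's origin; axes as the stand's. The inner faces of the loops are at y = -56 and +56 mm, so the scale, 104 mm wide, passes with 4 mm of play on either side. There is no back stop.
- board_front (a point): Middle of the lower front edge of the wooden board: x = -44 mm of the stand, 185 mm up. Board 88 (x) x 150 (y) x 16 mm; above it the dripper, 108 mm across at its rim, 264 mm up. With the scale home, its display edge is 38 mm in front of this edge: lean the tool back some 20 degrees (fingers reaching forward) to keep the gripper clear.
- under_dripper (a point): Point on the dripper's axis, 18 mm above the worktop: where plate_centre must come. Axes as the stand's.
- espresso_cup: White espresso cup with a handle, 59 x 87 x 52 mm, loose on the worktop on one side of the stand (left or right, it varies). Origin: centre of its underside. To be left alone.
- dosing_cup: Plain steel cup, 60 mm across and 48 mm high, loose on the worktop on the other side of the stand. Origin: centre of its underside. To be left alone.
- scoop: Steel coffee scoop, 43 x 142 x 28 mm, lying on the worktop to the left of the work. Origin: centre of its underside. To be left alone.

How it is judged:
At the end, for the whole second after the job is handed in: The centre of the weighing plate is within 10 mm (horizontally) of the dripper's axis, the scale is square to the stand within 5 degrees with its display strip on the robot's side, lies flat on the worktop between the leg loops and is at rest (horizontal distance between plate_centre and under_dripper below 0.01 m and x of scale in the frame of stand below 0 m and angle between the x axis of scale and the x axis of stand, either way round below 0.09 rad and angle between scale's own z axis and vertical below 0.03 rad and height (world z) of scale below 0.003 m and linear speed of scale below 0.01 m/s); the robot touches nothing.
It fails at once if the scale was lifted off the worktop (height (world z) of scale above 0.01 m).
It fails at once if the scale was tipped by more than 7 degrees (angle between scale's own z axis and vertical above 0.12 rad).
It fails at once if the espresso cup was moved by more than 15 mm (distance of espresso_cup from where it was at the start of the episode above 0.015 m).
It fails at once if the dosing cup was moved by more than 15 mm (distance of dosing_cup from where it was at the start of the episode above 0.015 m).
It fails at once if the scoop was moved by more than 15 mm (distance of scoop from where it was at the start of the episode above 0.015 m).
It also fails if it takes over 64 s, if anything falls off the work surface, if the arm or the gripper's body presses on something with over 40 N, if the wrist force passes 120 N, or if a joint passes its speed limit or range.

### The arm

A 6-joint arm with a two-finger parallel gripper is mounted at the origin on a cart in front of the work surface, level with it; the furniture and walls round the work are solid. World frame = base frame: x ahead of the robot, y to its left, z up, the work surface at z = 0. Lengths are in m, angles in rad, forces in N, time in s.
With the tool pointing down it reaches from about 0.3 to 0.775 m from the base axis. Payload 14.6 kg.
Tool frame: the origin (TCP) lies between the finger pads; the fingertips stand ctrl.tip_extent ahead of it and the grasp point (between the pads) lies 3 mm ahead of it (ctrl.tip_extent is the distance from the TCP to the fingertips, in m); z points along the fingers, y is the line along which they close (so a half turn about z gives the same grasp; the last joint's range is limited). The gripper opens to 94 mm and grips with 3 to 60 N. Pads are 16 mm wide; open, the fingers measure 119 mm over their backs; the gripper's body (75 mm by 177 mm) begins 78 mm behind the grasp point.
Start: joints at [-1.307, 0.3, 1.521, -0, 1.321, -0.067], TCP at [0.179, -0.52, 0.227] pointing down, gripper open.
Joint ranges: [-3.03, 3.03], [-0.79, 2.21], [0.23, 2.52], [-1.04, 4.18], [0, 3.07], [-2.55, 2.55]. Speed limits (rad/s): [2.22, 2.22, 2.57, 3.14, 3.14, 3.14].

### API

Orientations are given as [roll, pitch, yaw] about the fixed x, y, z axes, in that order (R = Rz(yaw) Ry(pitch) Rx(roll)).
In Python, from station import ctrl gives the robot as it stands.
- The arm moves only by the shell command python3 shift.py 'ROWS' [OPENING] [FORCE]. ROWS is a JSON list of rows, 1 to 10 of them, each of 6 numbers: dx, dy, dz in shares of 1 m (1.0 is 1 m), then a rotation vector rx, ry, rz in a scale on which 1.0 is 45 degrees; each row shifts and turns the commanded pose from where the row before left it, along the tool's axes as they then stand; what a row does not reach is not made up. A row lasts 1/10 s, in which the tool goes at most 0.05 m and 0.15 rad, less where a joint would pass 70% of its speed; a pose out of reach is approached as far as the arm can. OPENING is the finger opening in m, set as the command begins (- or left out keeps the last). The fingers move at their own pace and stop on an object; FORCE is the grip in N (left out, the last holds). Time passes only in rows, so rows that do not move let the fingers close. It prints the time, the measured TCP pose, the force, the opening and the grip force at its end. A shift or turn number past 1, either way, is cut back to 1. Input that does not fit is refused with a message, and nothing moves.
- ctrl.get_obs(): the state, without advancing time (a new reading comes with each control period).
- ctrl.camera(name): name is "scene" or "top" or "wrist"; returns a dict with "pixels" (400x640x3 uint8, blue, green, red), "fx", "fy", "cx", "cy" (pixels), "k1" (the pictures are not rectified: a ray, as slopes to the right and down, at radius r is drawn at 1 + k1 r^2 times it, then the intrinsics apply), "extrinsics" (4x4, takes a point from camera to world coordinates). Camera axes: x right, y up, looking along -z (the intrinsics and any distortion apply to the point x, -y, -z); pixel columns grow to the right and rows downward; lengths in m; the calibration is good to about 2 mm. A picture is of the moment at which its call begins. There is no depth.
- ctrl.hand_in(): hands the job in; it is judged then, once.
The state is a dict: "time_s": time; "qpos": joint angles; "joint_vel": joint speeds; "tau": joint torques, N m; "ee_pos": TCP position; "eef_rot": TCP orientation; "force": force on the tool from outside, world axes, zero at the start; "moment": the same for the moment, N m; "grip_width": finger opening in m; "grip_force": force on a finger pad.
Only numpy, scipy, OpenCV 4.12 (cv2) and the standard library are available. Lean on these libraries where they do the work, as an engineer would, in place of code of your own. Each camera call takes 0.05 s, during which the arm holds its last target. There are 200 camera calls.

## Working session

There is one attempt and no reset: what is moved stays moved. The work goes in short steps, Python scripts to look and compute and a shell command to move; the robot and the scene stay as the last step left them, time stands still between calls to the robot, and variables do not carry over. Pictures are saved under pics/ and viewed, at most 10 in all, crops included, and the job is handed in when it is done.

```bash
ls; mkdir -p pics; python3 - <<'E'
from station import ctrl
import cv2
for n in ["scene","top"]:
    c=ctrl.camera(n); cv2.imwrite(f"pics/{n}0.png",c["pixels"]); print(n,c["fx"],c["cx"],c["cy"],c["k1"],c["extrinsics"].round(3).tolist() if hasattr(c["extrinsics"],"round") else c["extrinsics"])
print(ctrl.tip_extent, ctrl.get_obs())
E
```

```text
pics
shift.py
station.py
scene 445.5128638148037 318.6050177592764 200.7750579153835 -0.08076226085269558 [[-0.839, 0.368, -0.4, 0.21], [-0.544, -0.566, 0.62, 0.695], [0.002, 0.737, 0.676, 0.843], [0.0, 0.0, 0.0, 1.0]]
top 474.9286412759514 314.0399699673736 200.45463689252745 0.04337896169949808 [[-0.005, 0.981, -0.191, 0.371], [-1.0, -0.005, -0.003, 0.049], [-0.004, 0.191, 0.982, 1.393], [0.0, 0.0, 0.0, 1.0]]
0.022 {'time_s': 0.1, 'qpos': array([-1.30660439e+00,  3.00419712e-01,  1.52153441e+00,  8.07048173e-06,
        1.32076009e+00, -6.66288610e-02]), 'joint_vel': array([-1.31239606e-03, -2.46107782e-03, -9.92136430e-04, -7.59756366e-05,
       -1.46542592e-04,  9.26919995e-04]), 'tau': array([ 1.27178137e-03, -5.32642829e+01, -3.53284121e+01,  7.09299138e-02,
        2.34895886e-02, -7.60840112e-05]), 'ee_pos': array([ 0.17857345, -0.51995574,  0.22693426]), 'eef_rot': array([-3.14047410e+00, -8.24730207e-05,  3.30818752e-01]), 'force': array([-0.90899649,  0.30143718,  0.65877239]), 'moment': array([ 0.00599951,  0.03809739, -0.04762363]), 'grip_force': 0.0, 'grip_width': 0.09388349249311245}
```

View pics/top0.png

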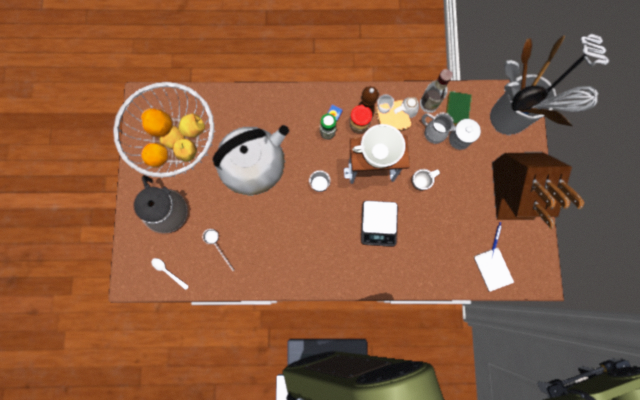

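View pics/scene0.png

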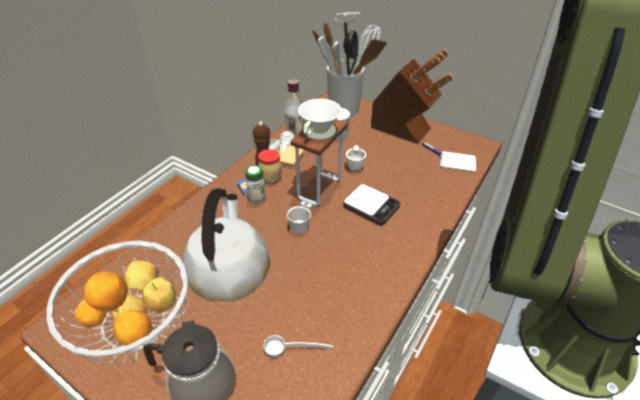

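The top view shows the scale at about (380,223) with its display end at row 240, the stand at about (380,160), and the cups at (320,181) and (424,180). I'll enlarge both views for measuring.

```bash
python3 - <<'E'
import cv2,numpy as np
a=cv2.imread("pics/top0.png")[120:250,335:415]; b=cv2.imread("pics/scene0.png")[95:225,280:410]
f=lambda i,s:cv2.resize(i,None,fx=s,fy=s,interpolation=cv2.INTER_CUBIC)
A=f(a,4.5);B=f(b,3.3);B=cv2.copyMakeBorder(B,0,A.shape[0]-B.shape[0],0,0,0)
cv2.imwrite("pics/crop0.png",np.hstack([A,B])); print(A.shape,B.shape)
E
```

```text
(585, 360, 3) (585, 429, 3)
```

View pics/crop0.png

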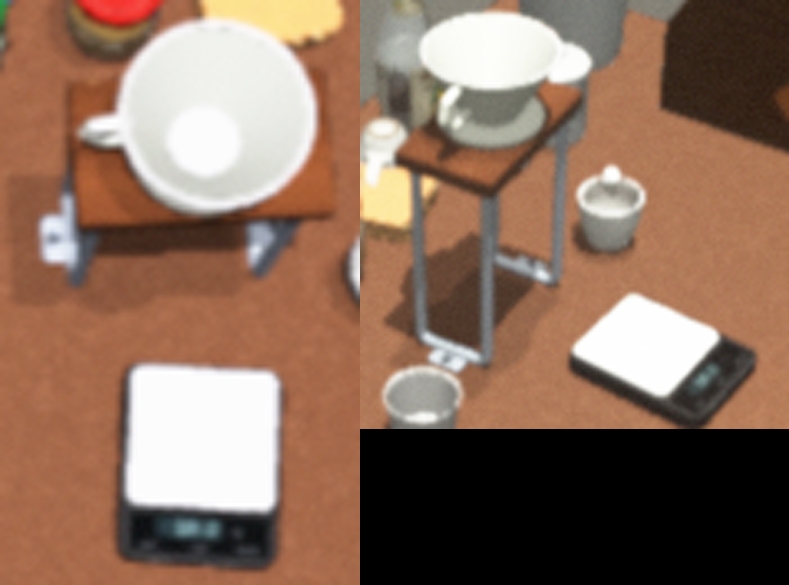

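The crop shows the front upright feet at (77,280) and (262,272) and the board's front corners at (78,222) and (332,212). The scale's plate corners are at about (130,365), (281,371), (276,513) and (126,508).

```bash
cat > h.py <<'E'
import cv2,numpy as np
from station import ctrl
from scipy.optimize import least_squares
F=np.diag([1.,-1,-1])
class Cam:
    def __init__(s,n):
        c=ctrl.camera(n); s.img=c["pixels"]; E=np.array(c["extrinsics"]); R=E[:3,:3]@F
        s.K=np.array([[c["fx"],0,c["cx"]],[0,c["fy"],c["cy"]],[0,0,1.]]); s.d=np.array([c["k1"],0,0,0,0.])
        s.R=R; s.p=E[:3,3]; s.r=cv2.Rodrigues(R.T)[0]; s.t=-R.T@s.p
    def proj(s,P): return cv2.projectPoints(np.float64(P).reshape(-1,1,3),s.r,s.t,s.K,s.d)[0][:,0]
    def onz(s,uv,z):
        n=cv2.undistortPoints(np.float64(uv).reshape(-1,1,2),s.K,s.d)[:,0]
        v=np.c_[n,np.ones(len(n))]@s.R.T; return s.p+v*((z-s.p[2])/v[:,2:])
def pts(x,y,a,L):
    L=np.float64(L); return np.c_[x+np.cos(a)*L[:,0]-np.sin(a)*L[:,1],y+np.sin(a)*L[:,0]+np.cos(a)*L[:,1],L[:,2]]
def scale(c,box):
    """plate contour -> scale origin x,y and yaw; box = u0,v0,u1,v1"""
    u0,v0,u1,v1=box; g=cv2.resize(c.img[v0:v1,u0:u1].min(2),None,fx=8,fy=8,interpolation=cv2.INTER_CUBIC)
    k=max(cv2.findContours((g>150).astype('uint8'),cv2.RETR_EXTERNAL,cv2.CHAIN_APPROX_NONE)[0],key=cv2.contourArea)[:,0]
    W=c.onz((k+.5)/8-.5+[u0,v0],.018)
    (cx,cy),(w,h),a=cv2.minAreaRect((W[:,:2]*1000).astype('float32'))
    a=(a+45)%90-45; a=np.radians(a); print("rect mm",w,h)
    return cx/1000-.017*np.cos(a),cy/1000-.017*np.sin(a),a
E
python3 - <<'E'
from h import *
T=Cam("top");S=Cam("scene")
print("scale top",scale(T,(355,190,405,245)))
print("scale scn",scale(S,(335,175,405,222)))
tu=lambda p:(np.float64(p)+.5)/4.5-.5+[335,120]
su=lambda p:(np.float64(p)-[360,0]+.5)/3.3-.5+[280,95]
t=tu([[77,283],[262,275],[78,222],[332,212],[68,85]])
Lt=[[-.037,.061,0],[-.037,-.061,0],[-.044,.075,.201],[-.044,-.075,.201],[.044,.075,.201]]
s=su([[487,362],[555,284],[490,192],[580,98],[398,160]])
Ls=[[-.034,.063,0],[-.036,-.061,0],[-.044,.075,.185],[-.044,-.075,.185],[.044,.075,.185]]
th=np.linspace(0,2*np.pi,72)
rim=np.c_[.054*np.cos(th),.054*np.sin(th),0*th+.264]
def ext(P): return np.r_[P[:,0].min(),P[:,0].max(),P[:,1].max()]
e=np.r_[334.6+118/4.5,334.6+317/4.5,119.6+213/4.5]
f=lambda q:np.r_[(T.proj(pts(*q,Lt))-t).ravel(),(S.proj(pts(*q,Ls))-s).ravel(),ext(T.proj(pts(*q,rim)))-e]
r=least_squares(f,[.5,-.1,0],loss='soft_l1');print("stand",r.x,r.fun.round(1))
for n,C,m in(("t",T,t),("s",S,s)):
    L=Lt if n=="t" else Ls
    print(least_squares(lambda q:(C.proj(pts(*q,L))-m).ravel(),r.x).x)
E
```

```text
rect mm 98.53642272949219 94.3323974609375
scale top (np.float64(0.5726164349444658), np.float64(-0.13727018357487686), np.float64(-0.06915070875861597))
rect mm 100.48921966552734 96.13375854492188
scale scn (np.float64(0.5758811777178408), np.float64(-0.14045448817648282), np.float64(-0.06642336548626582))
stand [ 0.73491816 -0.11961343  0.05806931] [ 0.1  0.9 -0.5  0.1  0.5 -0.2  1.9 -1.6  0.1 -2.3  0.2  1.9  1.   0.7
  0.5  2.9  0.8  2.2 -1.9  2.3  0.5  0.1 -2.7]
[ 0.73291762 -0.11845031  0.05232626]
[ 0.74002197 -0.12690992  0.06421256]
```

```bash
cat >> h.py <<'E'
from scipy.spatial.transform import Rotation as Ro
def goto(p,rpy):
    """print translation (in present tool axes) and the rotation vector to be applied after it"""
    o=ctrl.get_obs(); R=Ro.from_euler('xyz',o["eef_rot"])
    print("t",R.inv().apply(np.array(p)-o["ee_pos"]).round(4),"then rot",(R.inv()*Ro.from_euler('xyz',rpy)).as_rotvec().round(3),"F",o["force"].round(1),"q",o["qpos"].round(2))
E
python3 - <<'E'
from h import *
T=Cam("top");W=Cam("wrist")
o=ctrl.get_obs();R=Ro.from_euler('xyz',o["eef_rot"]).as_matrix()
print("cam in tool",R.T@(W.p-o["ee_pos"]),"look",R.T@W.R[:,2],W.K[0,0])
print("cups",T.onz([[424,180],[320,181],[210,236]],.045).round(3).tolist())
goto([.50,-.26,.20],[np.pi,0,1.6])
E
```

```text
cam in tool [ 0.06615348  0.00029598 -0.15688653] look [-2.28935785e-01  4.31088355e-04  9.73441431e-01] 308.83582735946663
cups [[0.693, -0.267, 0.045], [0.692, 0.035, 0.045], [0.532, 0.349, 0.045]]
t [ 0.3884 -0.1416  0.0273] then rot [-0.    -0.    -1.269] F [ 0.4 -0.2  0.1] q [-1.31  0.3   1.52  0.    1.32 -0.07]
```

```bash
python3 - <<'E'
from h import *
goto([.45,-.13,.22],[np.pi,-.35,.05])
E
```

```text
t [ 0.3834 -0.2808  0.0074] then rot [-0.049  0.348  0.278] F [ 0.4 -0.2  0.1] q [-1.31  0.3   1.52  0.    1.32 -0.07]
```

Units first: turns go in shares of 45 degrees. So 0.087 rad / 0.7854 = 0.1108.

```bash
python3 shift.py '[[0.038, -0.028, 0.001, 0, 0, 0], [0.038, -0.028, 0.001, 0, 0, 0], [0.038, -0.028, 0.001, 0, 0, 0], [0.038, -0.028, 0.001, 0, 0, 0], [0.038, -0.028, 0.001, 0, 0, 0], [0.038, -0.028, 0.001, 0, 0, 0], [0.038, -0.028, 0.001, 0, 0, 0], [0.038, -0.028, 0, 0, 0, 0], [0.038, -0.028, 0, 0, 0, 0], [0.038, -0.028, 0, 0, 0, 0]]' 0.06
python3 shift.py '[[0, 0, 0, -0.0153, 0.1108, 0.0891], [0, 0, 0, -0.0153, 0.1108, 0.0891], [0, 0, 0, -0.0153, 0.1108, 0.0891], [0, 0, 0, -0.0153, 0.1108, 0.0891], [0, 0, 0, 0, 0, 0], [0, 0, 0, 0, 0, 0]]'
python3 - <<'E'
from h import *
W=Cam("wrist");cv2.imwrite("pics/w1.png",W.img);goto([.45,-.13,.22],[np.pi,-.35,.05])
E
```

```text
time_s: 1.3
ee_pos: [0.4479, -0.1301, 0.2207]
eef_rot: [3.141, -0.0, 0.331]
force: [-0.2, -1.6, 0.1]
grip_width: 0.0602
grip_force: 0.0
time_s: 1.9
ee_pos: [0.447, -0.1321, 0.2208]
eef_rot: [-3.141, -0.348, 0.05]
force: [0.6, -0.6, -0.4]
grip_width: 0.0597
grip_force: 0.0
t [ 0.0024 -0.0019  0.0017] then rot [-0.001  0.002 -0.   ] F [-1.1 -0.2 -0.1] q [-0.45 -0.05  1.97  0.21  0.93  0.97]
```

View pics/w1.png

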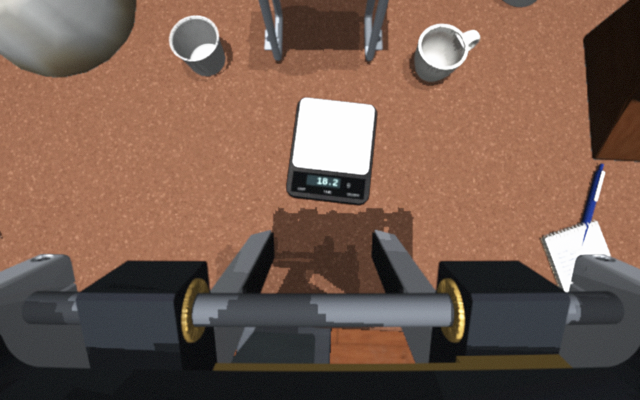

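The wrist view shows the front feet at about (277,60) and (371,60), with the scale at (333,150). I'll enlarge the feet.

```bash
python3 - <<'E'
import cv2
a=cv2.imread("pics/w1.png")[0:75,250:400]
cv2.imwrite("pics/w1c.png",cv2.resize(a,None,fx=5,fy=5,interpolation=cv2.INTER_CUBIC))
E
```

```text
(no output)
```

View pics/w1c.png

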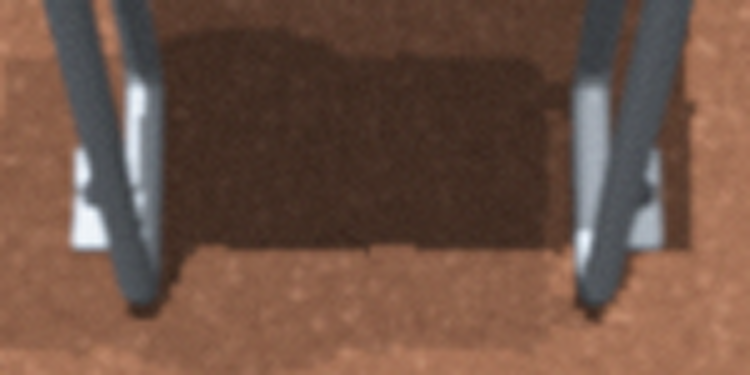

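```bash
python3 - <<'E'
from h import *
W=Cam("wrist")
u=lambda p:(np.float64(p)+.5)/5-.5+[250,0]
tip=W.onz(u([[143,306],[595,306]]),.003)[:,:2]
inn=W.onz(u([[162,100],[159,265],[573,90],[575,265]]),.005)[:,:2]
print(tip.round(4).tolist(),inn.round(4).tolist())
sg=np.array([1,1,-1,-1])
def f(q):
    c,s=np.cos(q[2]),np.sin(q[2]);L=lambda P:(P-q[:2])@np.array([[c,-s],[s,c]])
    return np.r_[(L(tip)-[[-.037,.061],[-.037,-.061]]).ravel(),L(inn)[:,1]-.056*sg]
r=least_squares(f,[.735,-.12,.05]);print("stand",r.x,(r.fun*1000).round(1))
sc=np.array(scale(W,(285,90,385,210)));print("scale",sc)
q=r.x;c,s=np.cos(q[2]),np.sin(q[2]);print("scale in stand",(sc[:2]-q[:2])@np.array([[c,-s],[s,c]]),sc[2]-q[2])
E
```

```text
[[0.6964, -0.0597], [0.7025, -0.1816]] [[0.7564, -0.0609], [0.7072, -0.0636], [0.7651, -0.1734], [0.7129, -0.1756]]
stand [ 0.73636285 -0.11845969  0.05131678] [ 0.1 -0.3 -0.1 -0.3  0.4  0.3 -0.4  0.2]
rect mm 96.09519958496094 92.6258773803711
scale [ 0.57347791 -0.13776426 -0.06864897]
scale in stand [-0.16366073 -0.01092409] -0.11996575109330262
```

```bash
cat >> h.py <<'E'
ST=np.array([.7364,-.1185,.0513]); cS,sS=np.cos(ST[2]),np.sin(ST[2])
def S2W(x,y,z): return [ST[0]+cS*x-sS*y,ST[1]+sS*x+cS*y,z]
def loc(p): d=np.array(p[:2])-ST[:2]; return np.array([cS*d[0]+sS*d[1],-sS*d[0]+cS*d[1]])
E
python3 - <<'E'
from h import *
goto(S2W(-.164,-.105,.1),[np.pi,0,ST[2]+np.pi/2])
E
```

```text
t [0.0767 0.1063 0.1562] then rot [ 0.273 -0.274 -1.555] F [0.7 0.  0.7] q [-0.45 -0.05  1.97  0.21  0.93  0.97]
```

In the tool's units: -0.1414 rad / 0.7854 = -0.18.

```bash
python3 shift.py '[[0.0153, 0.0213, 0.0312, 0, 0, 0], [0.0153, 0.0213, 0.0312, 0, 0, 0], [0.0153, 0.0213, 0.0312, 0, 0, 0], [0.0153, 0.0213, 0.0312, 0, 0, 0], [0.0153, 0.0213, 0.0312, 0, 0, 0]]'
python3 shift.py '[[0, 0, 0, 0.0316, -0.0317, -0.18], [0, 0, 0, 0.0316, -0.0317, -0.18], [0, 0, 0, 0.0316, -0.0317, -0.18], [0, 0, 0, 0.0316, -0.0317, -0.18], [0, 0, 0, 0.0316, -0.0317, -0.18], [0, 0, 0, 0.0316, -0.0317, -0.18], [0, 0, 0, 0.0316, -0.0317, -0.18], [0, 0, 0, 0.0316, -0.0317, -0.18], [0, 0, 0, 0.0316, -0.0317, -0.18], [0, 0, 0, 0.0316, -0.0317, -0.18]]'
python3 shift.py '[[0, 0, 0, 0.0316, -0.0317, -0.18], [0, 0, 0, 0, 0, 0], [0, 0, 0, 0, 0, 0]]'
python3 - <<'E'
from h import *
goto(S2W(-.164,-.105,.028),[np.pi,0,ST[2]+np.pi/2])
E
```

```text
time_s: 2.5
ee_pos: [0.5788, -0.2327, 0.0983]
eef_rot: [-3.14, -0.349, 0.049]
force: [0.5, -0.1, 0.5]
grip_width: 0.0602
grip_force: 0.0
time_s: 3.5
ee_pos: [0.5777, -0.2321, 0.0995]
eef_rot: [3.12, -0.026, 1.487]
force: [0.5, 0.4, 0.7]
grip_width: 0.0602
grip_force: 0.0
time_s: 3.8
ee_pos: [0.5777, -0.2319, 0.0996]
eef_rot: [3.14, -0.001, 1.618]
force: [0.4, 0.3, 0.2]
grip_width: 0.0601
grip_force: 0.0
t [-0.      0.0002  0.0716] then rot [ 0.001 -0.001 -0.005] F [0.4 0.3 0.2] q [-0.44  0.58  1.43  0.    1.13 -0.49]
```

In the tool's units: -0.005 rad / 0.7854 = -0.0064.

```bash
python3 shift.py '[[0, 0, 0.0239, 0, 0, -0.0064], [0, 0, 0.0239, 0, 0, 0], [0, 0, 0.0238, 0, 0, 0], [0, 0, 0, 0, 0, 0]]'
python3 shift.py '[[0.008, 0, 0, 0, 0, 0], [0.008, 0, 0, 0, 0, 0], [0.006, 0, 0, 0, 0, 0], [0.004, 0, 0, 0, 0, 0], [0.003, 0, 0, 0, 0, 0], [0.003, 0, 0, 0, 0, 0], [0.003, 0, 0, 0, 0, 0], [0.003, 0, 0, 0, 0, 0], [0.003, 0, 0, 0, 0, 0], [0.002, 0, 0, 0, 0, 0]]'
python3 shift.py '[[0.002, 0, 0, 0, 0, 0], [0, 0, 0, 0, 0, 0], [0, 0, 0, 0, 0, 0]]'
python3 - <<'E'
from h import *
T=Cam("top");sc=scale(T,(355,185,405,245));print(loc(sc),sc[2]-ST[2],loc(ctrl.get_obs()["ee_pos"]),ctrl.get_obs()["force"])
W=Cam("wrist");cv2.imwrite("pics/w2.png",W.img)
E
```

```text
time_s: 4.2
ee_pos: [0.5759, -0.2316, 0.0253]
eef_rot: [-3.139, -0.003, 1.622]
force: [-0.1, 0.1, -0.3]
grip_width: 0.0602
grip_force: 0.0
time_s: 5.2
ee_pos: [0.5752, -0.189, 0.0285]
eef_rot: [3.14, -0.0, 1.626]
force: [1.9, -3.8, 2.8]
grip_width: 0.06
grip_force: 2.0
time_s: 5.5
ee_pos: [0.5747, -0.1868, 0.028]
eef_rot: [3.141, -0.001, 1.626]
force: [0.4, -1.1, 0.7]
grip_width: 0.0599
grip_force: 0.6
rect mm 94.23906707763672 87.94393920898438
[-0.16965091  0.00794275] -0.013700218406365122 [-0.16498296 -0.05991705] [ 0.59982535 -0.58917852  0.71246482]
```

View pics/w2.png

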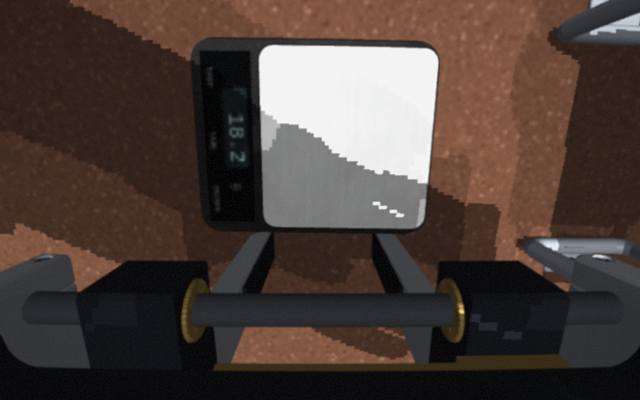

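The wrist view shows the scale lying along the fingers, with plate corners at about (260,45), (438,46), (428,229) and (262,227). I'll convert those.

```bash
python3 - <<'E'
from h import *
W=Cam("wrist")
P=W.onz([[260,44.5],[438.5,46],[427.5,229],[262,227]],.018)[:,:2]
L=np.array([loc(p) for p in P]);print(L.round(4),L.mean(0)-[.017,0])
print("yaw",np.arctan2(*(L[1]-L[0])[::-1]),np.arctan2(*(L[2]-L[3])[::-1]),np.arctan2(-(L[0]-L[3])[0],(L[0]-L[3])[1]))
E
```

```text
[[-0.1965  0.0494]
 [-0.1073  0.0494]
 [-0.1053 -0.0463]
 [-0.1991 -0.0454]] [-0.16905064  0.00177293]
yaw -0.00030154966876255366 -0.009277560879639777 -0.027571816468981096
```

```bash
python3 shift.py '[[-0.02, 0, 0, 0, 0, 0], [-0.02, 0, 0, 0, 0, 0], [0, 0, -0.04, 0, 0, 0], [0, 0, -0.04, 0, 0, 0], [0, 0, 0, 0, 0, 0]]'
python3 - <<'E'
from h import *
goto(S2W(-.275,0.001,.107),[np.pi,-.40,ST[2]])
E
```

```text
time_s: 6.15
ee_pos: [0.579, -0.2298, 0.1139]
eef_rot: [3.132, 0.003, 1.624]
force: [-1.0, 0.2, -0.2]
grip_width: 0.0597
grip_force: 0.0
t [ 0.1043 -0.1119  0.0055] then rot [-0.305  0.309  1.552] F [-1.   0.2 -0.2] q [-0.44  0.56  1.42  0.    1.15 -0.49]
```

In the tool's units: 0.1411 rad / 0.7854 = 0.1797.

```bash
python3 shift.py '[[0.026, -0.028, 0, 0, 0, 0], [0.026, -0.028, 0, 0, 0, 0], [0.026, -0.028, 0, 0, 0, 0], [0.026, -0.028, 0, 0, 0, 0]]'
python3 shift.py '[[0, 0, 0, -0.0353, 0.0358, 0.1797], [0, 0, 0, -0.0353, 0.0358, 0.1797], [0, 0, 0, -0.0353, 0.0358, 0.1797], [0, 0, 0, -0.0353, 0.0358, 0.1797], [0, 0, 0, -0.0353, 0.0358, 0.1797], [0, 0, 0, -0.0353, 0.0358, 0.1797], [0, 0, 0, -0.0353, 0.0358, 0.1797], [0, 0, 0, -0.0353, 0.0358, 0.1797], [0, 0, 0, -0.0353, 0.0358, 0.1797], [0, 0, 0, -0.0353, 0.0358, 0.1797]]'
python3 shift.py '[[0, 0, 0, -0.0353, 0.0358, 0.1797], [0, 0, 0, 0, 0, 0], [0, 0, 0, 0, 0, 0], [0, 0, 0, 0, 0, 0]]'
python3 - <<'E'
from h import *
goto(S2W(-.275,0.001,.027),[np.pi,-.40,ST[2]])
for n in("top",):
  T=Cam(n);sc=scale(T,(355,185,405,245));print(loc(sc),sc[2]-ST[2])
S=Cam("scene");sc=scale(S,(335,170,405,222));print(loc(sc),sc[2]-ST[2])
W=Cam("wrist");sc=scale(W,(280,60,400,230));print(loc(sc),sc[2]-ST[2])
E
```

```text
time_s: 6.55
ee_pos: [0.4583, -0.1296, 0.1077]
eef_rot: [3.14, -0.001, 1.625]
force: [1.2, 0.3, 0.1]
grip_width: 0.06
grip_force: 0.0
time_s: 7.55
ee_pos: [0.4596, -0.1307, 0.108]
eef_rot: [3.119, -0.364, 0.195]
force: [0.5, -0.3, 0.8]
grip_width: 0.06
grip_force: 0.0
time_s: 7.95
ee_pos: [0.4598, -0.1299, 0.1083]
eef_rot: [-3.139, -0.392, 0.054]
force: [-0.2, -0.2, -0.2]
grip_width: 0.06
grip_force: 0.0
t [-0.0294  0.002   0.0758] then rot [-0.004  0.008  0.003] F [-0.2 -0.2 -0.2] q [-0.45  0.13  2.09  0.34  0.6   0.82]
rect mm 94.57767486572266 98.8494644165039
[-0.16969702  0.00244705] -0.01205515051150955
rect mm 95.9818115234375 101.42794036865234
[-0.16661303 -0.00078763] -0.011051875311038649
rect mm 91.9332275390625 89.95440673828125
[-0.16918146 -0.00099303] -0.009659870137578658
```

In the tool's units: 0.008 rad / 0.7854 = 0.0102.

```bash
python3 shift.py '[[-0.0098, 0.0007, 0.0253, -0.0051, 0.0102, 0.0038], [-0.0098, 0.0007, 0.0253, 0, 0, 0], [-0.0098, 0.0007, 0.0252, 0, 0, 0], [0, 0, 0, 0, 0, 0], [0, 0, 0, 0, 0, 0]]'
python3 - <<'E'
from h import *
goto(S2W(-.275,0.0,.027),[np.pi,-.40,ST[2]]);goto(S2W(-.185,0.0,.027),[np.pi,-.40,ST[2]])
E
```

```text
time_s: 8.6
ee_pos: [0.462, -0.1312, 0.0272]
eef_rot: [-3.14, -0.4, 0.048]
force: [0.1, 0.3, 0.1]
grip_width: 0.0599
grip_force: 0.0
t [-0.0004  0.0014  0.0001] then rot [-0.001  0.    -0.003] F [0.1 0.3 0.1] q [-0.45  0.31  2.13  0.51  0.39  0.62]
t [0.0825 0.0012 0.0351] then rot [-0.001  0.    -0.003] F [0.1 0.3 0.1] q [-0.45  0.31  2.13  0.51  0.39  0.62]
```

Pushing about 90 mm in slow steps. The first 25 mm is free travel.

```bash
python3 shift.py '[[0.0092, 0, 0.0039, 0, 0, 0], [0.0074, 0, 0.0031, 0, 0, 0], [0.0046, 0, 0.0019, 0, 0, 0], [0.0046, 0, 0.0019, 0, 0, 0], [0.0046, 0, 0.0019, 0, 0, 0], [0.0046, 0, 0.0019, 0, 0, 0], [0.0046, 0, 0.0019, 0, 0, 0], [0.0046, 0, 0.0019, 0, 0, 0], [0.0046, 0, 0.0019, 0, 0, 0], [0.0046, 0, 0.0019, 0, 0, 0]]'
python3 shift.py '[[0.0046, 0, 0.0019, 0, 0, 0], [0.0046, 0, 0.0019, 0, 0, 0], [0.0046, 0, 0.0019, 0, 0, 0], [0.0046, 0, 0.0019, 0, 0, 0], [0.0046, 0, 0.0019, 0, 0, 0], [0, 0, 0, 0, 0, 0], [0, 0, 0, 0, 0, 0]]'
cat > m.py <<'E'
from h import *
o=ctrl.get_obs();print("tcp",loc(o["ee_pos"]),o["ee_pos"][2],o["force"])
goto(S2W(-.098,0,.027),[np.pi,-.40,ST[2]])
W=Cam("wrist");cv2.imwrite("pics/w.png",W.img)
sc=scale(W,(250,60,410,240));print(loc(sc),sc[2]-ST[2])
S=Cam("scene");cv2.imwrite("pics/s.png",S.img)
E
python3 m.py
```

```text
time_s: 9.6
ee_pos: [0.52, -0.1284, 0.0274]
eef_rot: [-3.14, -0.401, 0.048]
force: [-4.4, -0.2, 3.6]
grip_width: 0.0602
grip_force: 2.3
time_s: 10.3
ee_pos: [0.5448, -0.1273, 0.0276]
eef_rot: [-3.14, -0.401, 0.048]
force: [-0.0, 0.9, 0.5]
grip_width: 0.0601
grip_force: 0.0
tcp [-0.19174876  0.00107745] 0.027614054226843834 [-0.0295374   0.92946674  0.54262905]
t [0.0861 0.0008 0.0372] then rot [ 0.    -0.001 -0.003] F [-0.   0.9  0.5] q [-0.37  0.44  1.92  0.39  0.43  0.83]
rect mm 72.78155517578125 92.94789123535156
[-0.11766742  0.00152444] -0.002983050646262593
```

In the tool's units: -0.003 rad / 0.7854 = -0.0038.

```bash
python3 shift.py '[[0.0046, 0, 0.002, 0, 0, -0.0038], [0.0046, 0, 0.002, 0, 0, 0], [0.0046, 0, 0.002, 0, 0, 0], [0.0046, 0, 0.002, 0, 0, 0], [0.0046, 0, 0.002, 0, 0, 0], [0.0046, 0, 0.002, 0, 0, 0], [0, 0, 0, 0, 0, 0]]'
python3 shift.py '[[0.0046, 0, 0.002, 0, 0, 0], [0.0046, 0, 0.002, 0, 0, 0], [0.0046, 0, 0.002, 0, 0, 0], [0.0046, 0, 0.002, 0, 0, 0], [0.0046, 0, 0.002, 0, 0, 0], [0.0046, 0, 0.002, 0, 0, 0], [0, 0, 0, 0, 0, 0]]'
python3 m.py
```

```text
time_s: 11.1
ee_pos: [0.5754, -0.1257, 0.0274]
eef_rot: [3.141, -0.402, 0.051]
force: [0.4, -1.0, 0.5]
grip_width: 0.06
grip_force: 0.1
time_s: 11.8
ee_pos: [0.6054, -0.1242, 0.0271]
eef_rot: [3.142, -0.402, 0.051]
force: [-1.0, -0.7, 0.2]
grip_width: 0.0602
grip_force: 0.2
tcp [-0.13110416  0.00104421] 0.02711853171614648 [-0.97616502 -0.70466386  0.20117911]
t [0.0304 0.001  0.013 ] then rot [ 0.    -0.002 -0.   ] F [-1.  -0.7  0.2] q [-0.32  0.54  1.76  0.31  0.48  0.95]
rect mm 56.901615142822266 92.06248474121094
[-0.06557985  0.00111721] 0.0025843625139537127
```

View pics/w.png

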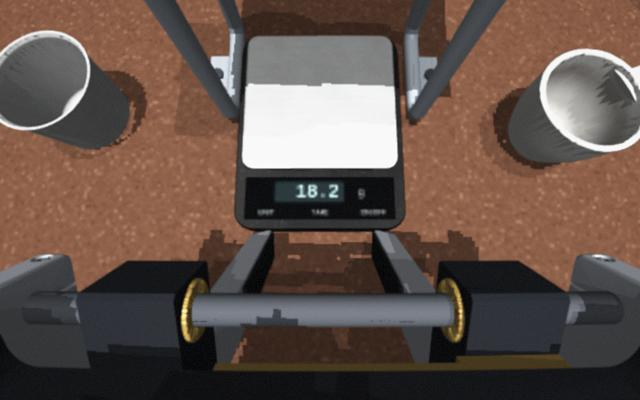

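The scale has entered the mouth with space on both sides. The plate corners are at (248,36), (392,36), (397,167) and (242,167).

```bash
python3 - <<'E'
from h import *
W=Cam("wrist")
L=np.array([loc(p) for p in W.onz([[247.5,35.5],[392.5,35.5],[397.5,168],[241.5,168]],.018)]);print(L.round(4),L.mean(0))
u=lambda p:np.float64(p)
print([loc(p).round(4) for p in W.onz([[237,115],[412,118]],.003)], "expect -.037,+-.061")
E
```

```text
[[ 0.0132  0.0502]
 [ 0.0132 -0.0454]
 [-0.0776 -0.0445]
 [-0.0776  0.0497]] [-0.03217691  0.0024895 ]
[array([-0.0358,  0.0586]), array([-0.0379, -0.0597])] expect -.037,+-.061
```

```bash
python3 shift.py '[[0.0042, 0, 0.0018, 0, 0, 0], [0.0042, 0, 0.0018, 0, 0, 0], [0.0042, 0, 0.0018, 0, 0, 0], [0.0042, 0, 0.0018, 0, 0, 0], [0.0042, 0, 0.0018, 0, 0, 0], [0.0042, 0, 0.0018, 0, 0, 0], [0.0042, 0, 0.0018, 0, 0, 0], [0, 0, 0, 0, 0, 0], [0, 0, 0, 0, 0, 0]]'
python3 m.py
```

```text
time_s: 12.85
ee_pos: [0.6369, -0.1226, 0.027]
eef_rot: [3.142, -0.402, 0.051]
force: [0.6, 0.1, -0.6]
grip_width: 0.06
grip_force: 0.0
tcp [-0.09953484  0.00100879] 0.027029315803648372 [ 0.5706946   0.11336173 -0.57857929]
t [0.0014 0.001  0.0006] then rot [ 0.    -0.002 -0.   ] F [ 0.6  0.1 -0.6] q [-0.3   0.59  1.68  0.28  0.51  1.01]
rect mm 72.75469970703125 92.8843994140625
[-0.02580344  0.00140573] 0.002045034942509842
```

View pics/w.png

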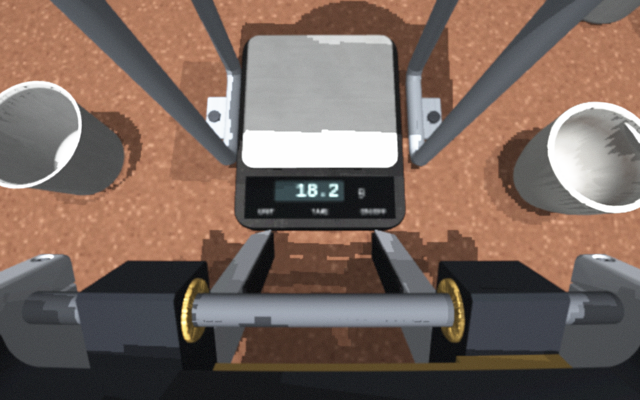

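The plate corners are unchanged at (247,35) to (397,168), and the front feet are now at about (230,164) and (418,164). I'll check against the feet, then retreat.

```bash
python3 - <<'E'
from h import *
W=Cam("wrist")
L=np.array([loc(p) for p in W.onz([[247.5,35.5],[392.5,35.5],[397.5,168],[241.5,168]],.018)]);print(L.mean(0))
print([loc(p).round(4) for p in W.onz([[230,165],[418,165]],.003)], "expect -.037,+-.061")
E
python3 shift.py '[[-0.009, 0, -0.004, 0, 0, 0], [-0.018, 0, -0.008, 0, 0, 0], [-0.018, 0, -0.008, 0, 0, 0], [-0.018, 0, -0.008, 0, 0, 0], [-0.018, 0, -0.008, 0, 0, 0], [0, 0, -0.03, 0, 0, 0], [0, 0, -0.03, 0, 0, 0], [0, 0, 0, 0, 0, 0], [0, 0, 0, 0, 0, 0]]'
python3 - <<'E'
from h import *
W=Cam("wrist");cv2.imwrite("pics/w5.png",W.img); print(ctrl.get_obs()["force"])
E
```

```text
[-0.00026282  0.00240334]
[array([-0.0391,  0.0614]), array([-0.039, -0.062])] expect -.037,+-.061
time_s: 13.9
ee_pos: [0.5245, -0.1284, 0.084]
eef_rot: [3.141, -0.402, 0.051]
force: [-0.5, 0.5, -0.6]
grip_width: 0.0603
grip_force: 0.0
[-0.23766002  0.02924853 -0.98255478]
```

View pics/w5.png

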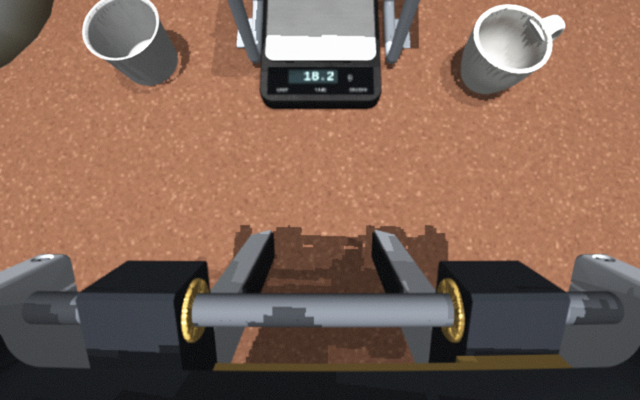

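The fingers are clear of the scale. It stayed in place and square, with its display at (320,76) facing the robot, and the plate is about 2 to 3 mm from the dripper axis.

```bash
python3 -c "
from station import ctrl
print(ctrl.hand_in())"
```

```text
the job is handed in; nothing more can be done
None
```

The job is handed in: by my last measurement the plate is centred about 2–3 mm from the dripper axis and the scale is square to the stand, with its display facing the robot, the gripper clear and both cups and the scoop left alone; the hand-in returned no verdict.

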